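# Reset the yellow breaker and acknowledge it

### The arm

A 7-joint arm with a two-finger parallel gripper is mounted at the origin on the work surface. World frame = base frame: x ahead of the robot, y to its left, z up, the work surface at z = 0. Lengths are in mm, angles in rad, forces in N, time in s.
With the tool pointing down it reaches from about 400 to 875 mm from the base axis. Payload 4.4 kg.
Tool frame: the origin (TCP) lies at the very end of the fingers, on their centre line; the grasp point (between the pads) lies 19 mm behind it; z points along the fingers, x is the direction in which the jaws open and shut, and the axes are right-handed (so a half turn about z gives the same grasp; the last joint's range is limited). The gripper opens to 85 mm and grips with 20 to 120 N. Pads are 22 mm wide; open, the fingers measure 114 mm over their backs; the gripper's body (76 mm by 85 mm) begins 54 mm behind the grasp point. The pads swing forward as they close: fully open they stand 13 mm farther back than shut.
Start: joints at [1.273, 0.628, 0.038, 1.517, -0.027, 0.996, -0.02], TCP at [149.352, -632.623, 231.313] pointing down, gripper open.
Joint ranges: [-3.06, 3.06], [-0.37, 2.12], [-1.25, 1.32], [0.18, 2.47], [-1.1, 4.24], [0.23, 1.98], [-2.94, 2.94]. Speed limits (rad/s): [2.57, 2.57, 3.14, 3.14, 3.14, 3.14, 3.14].

### API

Orientations are given as [roll, pitch, yaw] about the fixed x, y, z axes, in that order (R = Rz(yaw) Ry(pitch) Rx(roll)).
In Python, from cell import telemetry, get_image, get_calibration, ctrl gives the robot as it stands. The module is installed in compiled form; this text tells all that it offers.
- The arm moves only by the tool arm_command, never from a script. Its arguments are lists of equal length, an entry for each row: "rot": the turn, a rotation vector about the world's x, y, z in degrees, a list of three; "slide": the shift along the world's x, y, z in mm, a list of three; "gripper": the finger opening in mm, from 0 to 85.4. A call has 1 to 5 rows; each row shifts and turns the pose as measured when the row begins; what a row does not reach is not made up. A row lasts 1/12 s, in which the tool goes at most 41.7 mm and 7.16 degrees, less where a joint would pass 70% of its speed; a pose out of reach is approached as far as the arm can. A call with a gripper value outside its range is refused whole. The fingers move at their own pace and stop on an object; the grip force is fixed at half the most. Time passes only in rows, so rows that do not move let the fingers close. It gives the time, the measured TCP pose, the force and the opening at its end, in the units of the state.
- telemetry.read_state(): the state, without advancing time (a new reading comes with each control period).
- get_image(name): name is "scene" or "top"; returns (picture, depth): 384x512x3 uint8, red, green, blue; 384x512 float32, mm along the optical axis (not along the pixel's ray), 0 where there is no reading.
- get_calibration(name): a dict with "fx", "fy", "cx", "cy" (pixels), "D" ([k1, k2, p1, p2, k3] as OpenCV has them; the pictures are not rectified), "xyz" and "attitude" of the camera in the world. Camera axes: x right, y up, looking along -z (the intrinsics and any distortion apply to the point x, -y, -z); pixel columns grow to the right and rows downward; lengths in mm; the calibration is good to about 2 mm. A picture is of the moment at which its call begins. get_calibration takes no time and is no camera call.
- ctrl.finish_job(): hands the job in, once; it reports no verdict.
The state is a dict: "clock": time; "qpos": joint angles; "qd": joint speeds; "tau": joint torques, N m; "eef_pos": TCP position; "tool_rot": TCP orientation; "force": force on the tool from outside, world axes, zero at the start; "torque": the same for the moment, N m; "width": finger opening in mm.
Only numpy, scipy, OpenCV 4.12 (cv2) and the standard library are available. Lean on these libraries where they do the work, as an engineer would, in place of code of your own. Each camera call takes 0.05 s, during which the arm holds its last target.

### The job

Reset the tripped breaker with the yellow button: with closed fingertips push the yellow button gently straight down until it is fully home on its panel, and only then press the green button on the loose blue signal box fully down and let it come up again. Do not touch the other breaker modules or the red button, do not lift or shove the signal box or any loose thing, and finish with the hand clear of everything.

Things in the scene. Friction and masses are not known exactly. Their poses are not given: they have to be found in the camera images.
- plunger_yellow (a joint): Yellow breaker button's travel in m: 0 = popped out (its flat cap stands 10 mm off the panel, red stem showing), 0.010 = fully home (cap resting on the panel). Pushes straight down with about 3 N of friction, no spring: it stays where it is left, and meets a hard stop at 0.010. It starts 0 to 1.5 mm in.
- cap_yellow (a point): Centre of the top face of the yellow button's cap (disc 28 mm across, 7 mm thick, top face level). Popped out it lies 17.5 mm above the panel, fully home 7.5 mm above it. z is up and moves with the button; x, y are the rack's axes.
- mod_yellow: Breaker module with yellow button and yellow strip: grey panel 122 x 61 mm, 5 mm thick, set into the top of the rack, origin at the centre of the panel's underside (95 mm above the bench; panel face 100 mm above the bench). The button is at the panel's centre, the strip at its +x end. The four modules stand in a row along the rack's y, 64 mm apart, in any order.
- rack: Grey sub-rack lying on its back on the bench, fixed, 130 (x) x 346 (y) x 95 mm high, origin under its centre. Its top carries the four breaker modules at y = -128, -64, 0 and 64 mm and a plain aluminium blank panel at y = 131 mm (face 100 mm above the bench).
- ack (a joint): Green button's travel in m: 0 = up, 0.006 = fully down. Sprung: about 1.5 N to start, 5 N at full travel, comes up again when released. Hard stop at the bottom, where its top is flush with its black collar.
- ack_top (a point): Centre of the top face of the green button (28 mm across, top face level, 70 mm above the bench when up and 6 mm above its black collar, which is 44 mm across) on the signal box; 84 mm from the red button.
- sigbox: Loose blue signal box on rubber feet, 100 (x) x 170 (y) x 52 mm high, about 0.9 kg (varies), origin under its centre. Green button at y = +42 mm, red at y = -42 mm, both at x = 0; a small amber lamp dome 12 mm high between them at x = 28 mm.
- stop_base: Housing of the red stop button on the signal box, with the red button in it (same sizes as the green one); leave alone. Origin at the centre of the housing's underside.
- bush: Loose flanged brass bush standing on the rack's blank panel, 36 mm across the flange, 30 mm high, origin under its centre.
- bearing: Loose steel bearing ring lying on the bench beyond the signal box, 60 mm across, 16 mm high, origin under its centre.
- driver: Loose screwdriver, black handle, 190 mm long, lying on the bench on the robot's side of the signal box; origin on the bench under its middle.
- tin: Loose round orange tin on the bench beyond the signal box, 56 mm across, 34 mm high, origin under its centre.
- mod_blue: Breaker module with blue button and blue strip, same shape as the yellow one; leave alone. Origin at the centre of the panel's underside.
- cap_blue (a point): Centre of the top face of the blue button's cap (28 mm across), which is already home, 7.5 mm above the panel.
- mod_white: Breaker module with white button and white strip, same shape as the yellow one; leave alone. Origin at the centre of the panel's underside.
- cap_white (a point): Centre of the top face of the white button's cap (28 mm across), which starts popped out, 16 to 17.5 mm above the panel.
- mod_black: Breaker module with black button and black strip, same shape as the yellow one; leave alone. Origin at the centre of the panel's underside.
- cap_black (a point): Centre of the top face of the black button's cap (28 mm across), which starts popped out, 16 to 17.5 mm above the panel.
Mind the look-alikes: they are no part of the job. What is meant by the sigbox is not brown, and is the smaller of those in its own colour.

How it is judged:
By the outcome, as a careful person would: the job done as asked, in the order asked, and still so for the second after the job is handed in, with the robot touching nothing.
It also fails if it takes over 45 s, if anything falls off the work surface, if the arm or the gripper's body presses on something with over 40 N, if the wrist force passes 120 N, or if a joint passes its speed limit or range.

## Working session

There is one attempt and no reset: what is moved stays moved. The work goes in short steps, Python scripts to look and compute and a tool call to move; the robot and the scene stay as the last step left them, time stands still between calls to the robot, and variables do not carry over. Pictures are saved under pics/ and viewed, and the job is handed in when it is done.

Besides the shell and the picture viewer there is one more tool, called after "Emit:" as name(argument=value, ...) on one line, values as JSON. arm_command: Moves the arm, as the interface text tells. Its arguments: {"type":"object","properties":{"rot":{"type":"array"},"slide":{"type":"array"},"gripper":{"type":"array"}},"required":["rot","slide","gripper"]}

```bash
mkdir -p pics; python3 - <<'E'
from cell import telemetry, get_image, get_calibration
import cv2,numpy as np
for n in("scene","top"):
    p,d=get_image(n); cv2.imwrite(f"pics/{n}0.png",p[:,:,::-1]); np.save(f"{n}0.npy",d); np.save(f"{n}0p.npy",p)
    print(get_calibration(n))
s=telemetry.read_state();print({k:s[k] for k in("clock","eef_pos","tool_rot","force","width")})
E
```

```text
{'fx': 489.82217899542974, 'fy': 489.82217899542974, 'cx': 254.10815155120702, 'cy': 195.47883016021603, 'D': array([0.05281164, 0.        , 0.        , 0.        , 0.        ]), 'xyz': array([1234.71519565,  395.19385043, 1099.86689869]), 'attitude': array([0.67167495, 0.00616549, 2.06304395])}
{'fx': 365.38424107523264, 'fy': 365.38424107523264, 'cx': 250.12262025278417, 'cy': 189.971722093776, 'D': array([0.01086594, 0.        , 0.        , 0.        , 0.        ]), 'xyz': array([ 457.21087094,   18.48115139, 1284.53208746]), 'attitude': array([ 0.0696716 , -0.01715629, -1.58589334])}
{'clock': 0.1, 'eef_pos': array([ 149.223177  , -632.07187043,  230.47425217]), 'tool_rot': array([ 3.14157522e+00,  1.71184666e-03, -1.33900857e+00]), 'force': array([-0.09660379,  0.09418484,  0.89215861]), 'width': 85.71747290459517}
```

View pics/scene0.png

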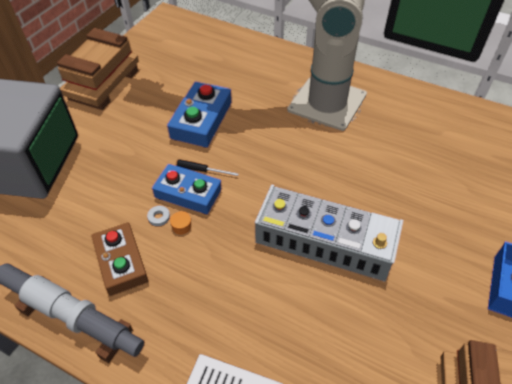

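View pics/top0.png

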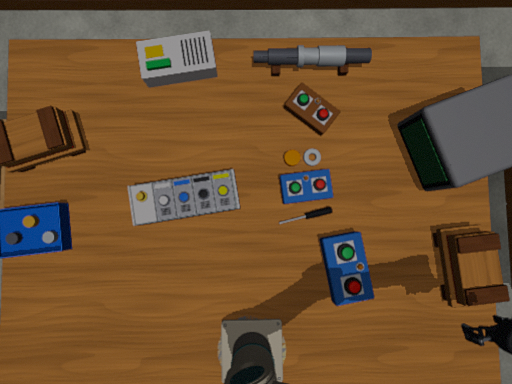

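Scene view: the yellow button is at (280,204) on the rack, and the small blue box's green button is at (200,185). Top view: the yellow button is at (222,191) and the green at (295,188).

Candidates for the signal box, top view:
- small blue box (306,186)
- large blue box (347,268)
- brown box (312,108)
- blue bin (35,230)

I choose the small blue one. The driver lies on its robot side, and the tin and bearing lie beyond it.

Candidates for yellow, top view:
- module button (222,191)
- brass bush (141,196)
- yellow thing on the blue bin (29,221)
- yellow square on the meter (154,51)

I choose the rack one beside the yellow strip.

```bash
cat > h.py <<'E'
import numpy as np,cv2
from cell import get_calibration
from scipy.spatial.transform import Rotation as Ro
def cam(n):
    c=get_calibration(n);K=np.array([[c['fx'],0,c['cx']],[0,c['fy'],c['cy']],[0,0,1.]])
    return c,K,Ro.from_euler('xyz',c['attitude']).as_matrix()
def ray(n,uv):
    c,K,R=cam(n);p=cv2.undistortPoints(np.array([[uv]],float),K,np.array(c['D']))[0,0]
    d=R@np.array([p[0],-p[1],-1]);return np.array(c['xyz']),d
def plane(n,uv,z):
    o,d=ray(n,uv);return o+d*(z-o[2])/d[2]
def proj(n,P):
    c,K,R=cam(n);q=R.T@(np.array(P,float)-c['xyz']);q=q*[1,-1,-1]
    return cv2.projectPoints(q[None],np.zeros(3),np.zeros(3),K,np.array(c['D']))[0].ravel()
def tri(uv1,uv2):
    o1,d1=ray('scene',uv1);o2,d2=ray('top',uv2);d1/=np.linalg.norm(d1);d2/=np.linalg.norm(d2)
    t=np.linalg.lstsq(np.c_[d1,-d2],o2-o1,rcond=None)[0];a=o1+t[0]*d1;b=o2+t[1]*d2
    return (a+b)/2,np.linalg.norm(a-b)
E
python3 - <<'E'
from h import *
hs={'yellow':((22,120,100),(34,255,255)),'green':((45,90,60),(85,255,255)),'red':((0,150,80),(6,255,255)),'blue':((105,120,60),(125,255,255)),'orange':((10,190,120),(21,255,255))}
for n,win in (('scene',(140,140,410,290)),('top',(120,140,345,230))):
    p=np.load(n+'0p.npy');d=np.load(n+'0.npy');hsv=cv2.cvtColor(p,cv2.COLOR_RGB2HSV)
    x0,y0,x1,y1=win
    for k,(a,b) in hs.items():
        m=cv2.inRange(hsv,a,b);mm=np.zeros_like(m);mm[y0:y1,x0:x1]=m[y0:y1,x0:x1]
        N,l,st,ce=cv2.connectedComponentsWithStats(mm)
        for i in range(1,N):
            if st[i,4]>12:
                u=ce[i];print(n,k,u.round(1),st[i].tolist(), 'depthmed',np.median(d[l==i]),'z0pt',plane(n,u,100 if 1 else 0).round(0))
    c=cv2.resize(p[y0:y1,x0:x1],None,fx=2.9,fy=2.9,interpolation=cv2.INTER_CUBIC);cv2.imwrite(f'pics/{n}_crop.png',c[:,:,::-1]);print(c.shape)
E
```

```text
scene yellow [279.4 203.6] [275, 199, 10, 10, 77] depthmed 1238.8394 z0pt [530.  84. 100.]
scene yellow [273.3 221. ] [264, 218, 19, 7, 62] depthmed 1224.219 z0pt [586.  95. 100.]
scene green [199.  183.7] [194, 179, 11, 10, 85] depthmed 1340.6932 z0pt [ 570. -134.  100.]
scene red [171.9 175.6] [167, 172, 11, 8, 68] depthmed 1359.4717 z0pt [ 580. -214.  100.]
scene blue [198.8 141.9] [182, 140, 28, 7, 105] depthmed 1504.5468 z0pt [ 439. -218.  100.]
scene blue [187.3 190.1] [153, 165, 67, 49, 1416] depthmed 1358.7266 z0pt [ 604. -150.  100.]
scene blue [327.9 219.3] [323, 215, 11, 10, 83] depthmed 1219.7864 z0pt [518. 214. 100.]
scene blue [323.  235.2] [313, 231, 21, 9, 82] depthmed 1197.167 z0pt [568. 222. 100.]
scene orange [178.5 230.1] [174, 227, 12, 7, 30] depthmed 1308.7292 z0pt [721. -99. 100.]
(435, 783, 3)
top yellow [220.4 175.7] [213, 173, 16, 6, 63] depthmed 1186.1917 z0pt [588.  93. 100.]
top yellow [222.5 189.9] [219, 186, 8, 9, 59] depthmed 1168.206 z0pt [541.  87. 100.]
top yellow [141.3 196.4] [137, 193, 10, 8, 54] depthmed 1153.0178 z0pt [524. 348. 100.]
top green [295. 187.] [291, 183, 9, 9, 61] depthmed 1216.7079 z0pt [ 547. -149.  100.]
top red [320.  183.6] [316, 180, 9, 9, 60] depthmed 1219.2957 z0pt [ 557. -231.  100.]
top blue [305.6 186.4] [280, 169, 53, 35, 905] depthmed 1238.8055 z0pt [ 549. -184.  100.]
top blue [181.4 182. ] [174, 179, 16, 7, 61] depthmed 1182.998 z0pt [568. 220. 100.]
top blue [183.4 196.6] [179, 193, 9, 9, 64] depthmed 1174.083 z0pt [521. 213. 100.]
top orange [292.4 156.8] [285, 149, 16, 17, 213] depthmed 1263.6764 z0pt [ 647. -143.  100.]
(261, 652, 3)
```

View pics/scene_crop.png

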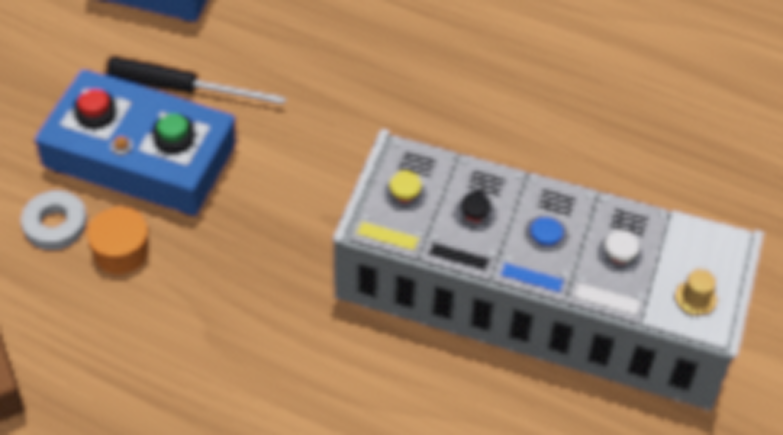

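View pics/top_crop.png

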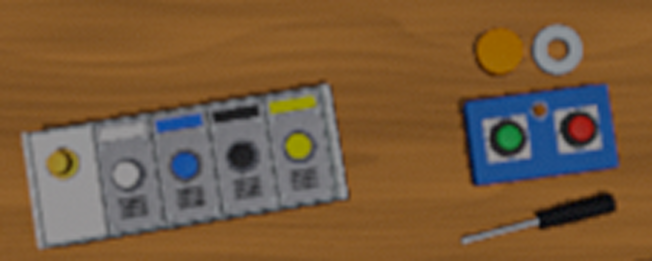

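The crops confirm it: the yellow button is at the rack's end next to the black one, with its strip on the far side. The small blue box has green towards the rack and red away from it.

```bash
python3 - <<'E'
from h import *
P=dict(yellow=((279.4,203.6),(222.5,189.9),116.5),ystrip=((273.3,221),(220.4,175.7),100),blue=((327.9,219.3),(183.4,196.6),107.5),bstrip=((323,235.2),(181.4,182),100),green=((199,183.7),(295,187),70),red=((171.9,175.6),(320,183.6),70))
for k,(a,b,z) in P.items():
    t,e=tri(a,b);print(k,'tri',t.round(1),round(e,1),'scene',plane('scene',a,z).round(1),'top',plane('top',b,z).round(1))
g=np.array(plane('top',P['green'][1],70));r=plane('top',P['red'][1],70);print(np.linalg.norm(g-r),g-r)
y=plane('top',P['yellow'][1],116.5);b=plane('top',P['blue'][1],107.5);print(np.linalg.norm(y-b),y-b)
E
```

```text
yellow tri [539.6  87.  112.6] 2.5 scene [541.8  89.3 116.5] top [539.9  85.6 116.5]
ystrip tri [587.   94.   99.9] 2.3 scene [586.5  95.1 100. ] top [587.5  92.9 100. ]
blue tri [520.6 213.3 103.4] 1.7 scene [523.1 214.8 107.5] top [520.7 211.8 107.5]
bstrip tri [568.1 220.5 100. ] 2.3 scene [567.6 221.5 100. ] top [568.6 219.4 100. ]
green tri [ 549.1 -153.    67.2] 2.6 scene [ 550.5 -150.2   70. ] top [ 549.5 -153.7   70. ]
red tri [ 559.1 -236.7   66.2] 4.3 scene [ 560.9 -232.2   70. ] top [ 559.8 -237.8   70. ]
84.69657651083607 [-10.25339314  84.0736463    0.        ]
127.99589212112747 [  19.20676784 -126.22617981    9.        ]
```

```bash
python3 - <<'E'
from h import *
d=np.load('top0.npy');c,K,R=cam('top')
# max heights along corridor
v,u=np.mgrid[0:384:2,0:512:2];dd=d[::2,::2]
q=cv2.undistortPoints(np.c_[u.ravel(),v.ravel()].astype(float)[:,None],K,np.array(c['D']))[:,0]
P=(np.c_[q[:,0],-q[:,1],-np.ones(len(q))]*dd.ravel()[:,None])@R.T+c['xyz']
P=P[dd.ravel()>0]
a=np.array([149,-632]);b=np.array([540,87]);w=(b-a)/np.linalg.norm(b-a)
t=(P[:,:2]-a)@w;s=(P[:,:2]-a)@np.array([-w[1],w[0]])
for lo in range(0,900,100):
    m=(t>lo)&(t<lo+100)&(abs(s)<110);print(lo,P[m,2].max().round())
m=(P[:,2]>150);print(np.c_[P[m]][::40].round())
E
```

```text
0 410.0
100 11.0
200 102.0
300 102.0
400 74.0
500 59.0
600 65.0
700 108.0
800 122.0
[[ 864. -775.  219.]
 [ 837. -768.  227.]
 [ 820. -667.  225.]
 [ 812. -765.  229.]
 [ 802. -666.  225.]
 [ 795. -705.  228.]
 [ 789. -738.  224.]
 [ 782. -746.  228.]
 [ 777. -742.  225.]
 [ 771. -723.  226.]
 [ 765. -693.  226.]
 [ 760. -652.  225.]
 [ 755. -604.  225.]
 [ 747. -546.  231.]
 [ 761. -521.  161.]
 [ 741. -729.  224.]
 [ 735. -668.  226.]
 [ 729. -600.  229.]
 [ 724. -540.  229.]
 [ 737. -523.  155.]
 [ 717. -726.  226.]
 [ 711. -660.  227.]
 [ 706. -607.  225.]
 [ 701. -554.  225.]
 [ 711. -533.  156.]
 [ 692. -740.  229.]
 [ 687. -694.  226.]
 [ 682. -654.  224.]
 [ 677. -620.  221.]
 [ 670. -574.  228.]
 [ 669. -549.  207.]
 [ 673. -545.  154.]
 [ 656. -743.  230.]
 [ 651. -718.  223.]
 [ 645. -693.  225.]
 [ 639. -667.  228.]
 [ 633. -648.  229.]
 [ 628. -632.  225.]
 [ 623. -603.  225.]
 [ 617. -590.  225.]
 [ 611. -583.  228.]
 [ 606. -580.  221.]
 [ 601. -577.  216.]
 [ 595. -576.  217.]
 [ 589. -578.  213.]
 [ 582. -590.  223.]
 [ 575. -622.  227.]
 [ 568. -670.  226.]
 [ 558. -595.  223.]
 [ 547. -593.  215.]
 [ 364. -725.  151.]
 [ 165. -672.  277.]
 [ 178. -609.  374.]
 [ 157. -610.  335.]
 [ 150. -574.  343.]
 [ 133. -566.  322.]
 [ 155. -600.  405.]
 [  65.   -6.  168.]
 [  49.  -42.  160.]
 [  43.   47.  184.]
 [  52.   35.  236.]
 [  47.   46.  252.]
 [  76.  -42.  340.]
 [  64.   -2.  333.]
 [  52.   44.  325.]
 [  69.  -29.  380.]
 [  54.   33.  363.]]
```

Emit:
arm_command(rot=[[0, 0, 0], [0, 0, 0], [0, 0, 0], [0, 0, 0], [0, 0, 0]], slide=[[0, 0, 20], [0, 0, 30], [0, 0, 10], [0, 0, 0], [0, 0, 0]], gripper=[0, 0, 0, 0, 0])

```text
clock: 0.52
eef_pos: [148.6, -629.3, 288.2]
tool_rot: [3.141, 0.011, -1.339]
force: [-0.4, -0.8, -0.2]
width: 25.2
```

The corridor is clear: everything along it is below 125 mm.

Emit:
arm_command(rot=[[0, 0, 0], [0, 0, 0], [0, 0, 0], [0, 0, 0], [0, 0, 0]], slide=[[20, 36, 0], [20, 36, 0], [20, 36, 0], [20, 36, 0], [20, 36, 0]], gripper=[0, 0, 0, 0, 0])

```text
clock: 0.93
eef_pos: [240.3, -449.2, 280.0]
tool_rot: [3.133, 0.014, -1.356]
force: [1.2, -0.6, 0.3]
width: -0.0
```

Emit:
arm_command(rot=[[0, 0, 0], [0, 0, 0], [0, 0, 0], [0, 0, 0], [0, 0, 0]], slide=[[20, 36, 0], [20, 36, 0], [20, 36, 0], [20, 36, 0], [20, 36, 0]], gripper=[0, 0, 0, 0, 0])

```text
clock: 1.35
eef_pos: [335.9, -264.6, 274.6]
tool_rot: [3.128, 0.023, -1.357]
force: [0.4, -0.2, -0.4]
width: -0.0
```

Emit:
arm_command(rot=[[0, 0, 0], [0, 0, 0], [0, 0, 0], [0, 0, 0], [0, 0, 0]], slide=[[20, 36, 0], [20, 36, 0], [20, 36, 0], [20, 36, 0], [20, 36, 0]], gripper=[0, 0, 0, 0, 0])

```text
clock: 1.77
eef_pos: [431.3, -79.8, 270.0]
tool_rot: [3.121, 0.027, -1.358]
force: [-0.1, -0.7, 0.1]
width: 0.1
```

Emit:
arm_command(rot=[[0, 0, 0], [0, 0, 0], [0, 0, 0], [0, 0, 0], [0, 0, 0]], slide=[[22, 34, 0], [22, 34, 0], [22, 34, 0], [22, 34, 0], [20, 30, 0]], gripper=[0, 0, 0, 0, 0])

```text
clock: 2.18
eef_pos: [537.3, 95.5, 264.3]
tool_rot: [3.111, 0.029, -1.356]
force: [0.6, -0.7, -0.1]
width: 0.1
```

```bash
cat > go.py <<'E'
import sys
from h import *
from cell import telemetry
s=telemetry.read_state();R=Ro.from_euler('xyz',s['tool_rot']);T=Ro.from_euler('xyz',[np.pi,0,-1.42])
print('clock',s['clock'],'pos',s['eef_pos'].round(1),'rotvec',(T*R.inv()).as_rotvec(degrees=True).round(2),'F',s['force'].round(1))
t=np.array([float(x) for x in sys.argv[1:4]]);print('d',(t-s['eef_pos']).round(1))
E
python3 go.py 540.5 87.5 200
```

```text
clock 2.1833 pos [537.3  95.5 264.3] rotvec [-1.32 -2.02 -3.69] F [ 0.6 -0.7 -0.1]
d [  3.2  -8.  -64.3]
```

Emit:
arm_command(rot=[[-1.3, -2.0, -3.7], [0, 0, 0], [0, 0, 0], [0, 0, 0], [0, 0, 0]], slide=[[3, -8, -20], [0, 0, -20], [0, 0, -20], [0, 0, -20], [0, 0, 0]], gripper=[0, 0, 0, 0, 0])

```text
clock: 2.6
eef_pos: [541.8, 101.4, 175.7]
tool_rot: [-3.141, 0.007, -1.406]
force: [-0.6, -0.2, -0.3]
width: 0.0
```

```bash
python3 go.py 540.5 87.5 135; cat > look.py <<'E'
import sys
from h import *
from cell import get_image
t=sys.argv[1]; ws={'scene':[int(x) for x in sys.argv[2].split(',')],'top':[int(x) for x in sys.argv[3].split(',')]}
o=[]
for n in ws:
    p,d=get_image(n);np.save(f'{n}_{t}.npy',p);x,y=ws[n];c=p[max(y-40,0):y+40,x-50:x+50];o.append(cv2.resize(c,(400,320),interpolation=cv2.INTER_CUBIC))
cv2.imwrite(f'pics/{t}.png',np.hstack(o)[:,:,::-1])
E
python3 look.py a 280,200 222,190
```

```text
clock 2.6 pos [541.8 101.4 175.7] rotvec [-0.43 -0.01 -0.82] F [-0.6 -0.2 -0.3]
d [ -1.3 -13.9 -40.7]
```

View pics/a.png

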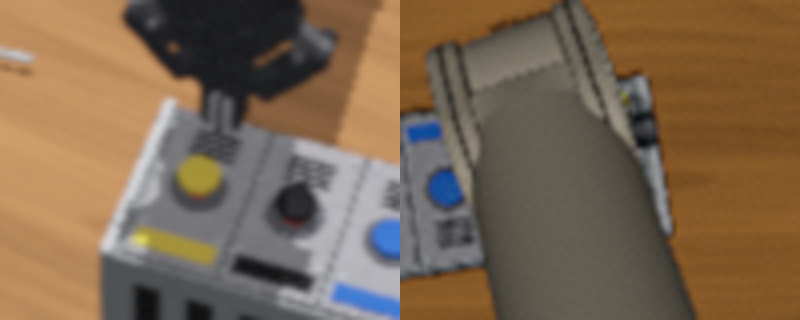

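Scene view: the closed tips are at about (285,192) and the yellow cap at (280,204), with red stem visible. The top view is blocked by the arm.

Emit:
arm_command(rot=[[-0.4, 0, -0.8], [0, 0, 0], [0, 0, 0]], slide=[[-1, -14, -10], [0, 0, -10], [0, 0, 0]], gripper=[0, 0, 0])

```text
clock: 2.95
eef_pos: [545.2, 87.9, 161.2]
tool_rot: [-3.131, 0.001, -1.421]
force: [0.4, 0.9, 0.5]
width: 0.1
```

```bash
python3 go.py 540.5 87.5 117;python3 look.py b 280,200 222,190; python3 -c "
from h import *
from cell import telemetry
e=telemetry.read_state()['eef_pos'];print(proj('scene',e),proj('scene',[540.5,87.5,116.5]))"
```

```text
clock 2.95 pos [545.2  87.9 161.2] rotvec [-0.18  0.61  0.05] F [0.4 0.9 0.5]
d [ -4.7  -0.4 -44.2]
[278.73693654 193.18640459] [278.98078803 202.97594618]
```

View pics/b.png

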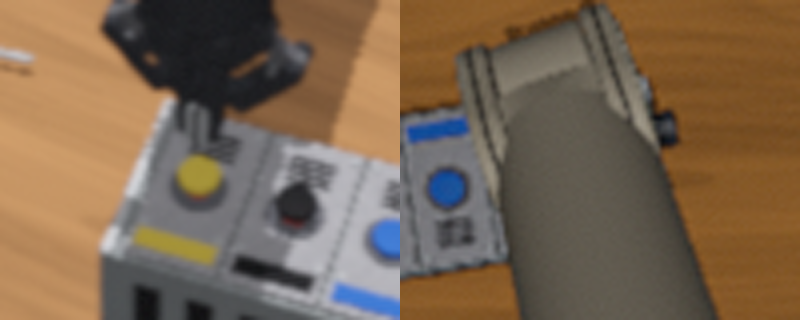

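The tips are at (280,194), where the projected TCP (279,193) says they should be. Descending in small steps.

Emit:
arm_command(rot=[[0, 0.6, 0], [0, 0, 0], [0, 0, 0]], slide=[[-5, 0, -15], [0, 0, -10], [0, 0, 0]], gripper=[0, 0, 0])

```text
clock: 3.3
eef_pos: [543.6, 89.5, 139.7]
tool_rot: [-3.132, 0.004, -1.42]
force: [-0.6, -0.5, 0.1]
width: 0.0
```

```bash
python3 go.py 540.5 87.5 117
```

```text
clock 3.3 pos [543.6  89.5 139.7] rotvec [-0.31  0.49  0.  ] F [-0.6 -0.5  0.1]
d [ -3.1  -2.  -22.7]
```

Emit:
arm_command(rot=[[-0.3, 0.5, 0], [0, 0, 0], [0, 0, 0]], slide=[[-3, -2, -8], [-1, -1, 0], [0, 0, 0]], gripper=[0, 0, 0])

```text
clock: 3.55
eef_pos: [540.3, 87.1, 132.1]
tool_rot: [-3.14, 0.0, -1.419]
force: [0.3, -0.2, 1.4]
width: -0.2
```

```bash
python3 go.py 540.5 87.5 117
```

```text
clock 3.55 pos [540.3  87.1 132.1] rotvec [-0.02  0.07 -0.05] F [ 0.3 -0.2  1.4]
d [  0.2   0.4 -15.1]
```

Emit:
arm_command(rot=[[0, 0, 0], [0, 0, 0], [0, 0, 0], [0, 0, 0], [0, 0, 0]], slide=[[0, 0, -4], [0, 0, -4], [0, 0, -3], [0, 0, -2], [0, 0, 0]], gripper=[0, 0, 0, 0, 0])

```text
clock: 3.97
eef_pos: [541.1, 87.3, 118.7]
tool_rot: [-3.138, 0.0, -1.419]
force: [0.5, -0.3, 0.3]
width: 0.0
```

Emit:
arm_command(rot=[[0, 0, 0], [0, 0, 0], [0, 0, 0]], slide=[[0, 0, -2], [0, 0, -2], [0, 0, 0]], gripper=[0, 0, 0])

```text
clock: 4.22
eef_pos: [541.4, 87.4, 114.7]
tool_rot: [-3.138, 0.0, -1.419]
force: [-0.1, -0.1, 0.2]
width: 0.1
```

Emit:
arm_command(rot=[[0, 0, 0], [0, 0, 0]], slide=[[0, 0, -1.5], [0, 0, -1.5]], gripper=[0, 0])

```text
clock: 4.38
eef_pos: [541.4, 87.4, 112.0]
tool_rot: [-3.137, 0.0, -1.419]
force: [-0.3, 0.2, 3.5]
width: 0.4
```

```bash
python3 go.py 540.5 87.5 107.5;python3 look.py c 280,200 222,190
```

```text
clock 4.3833 pos [541.4  87.4 112. ] rotvec [-0.05  0.23 -0.04] F [-0.3  0.2  3.5]
d [-0.9  0.1 -4.5]
```

View pics/c.png

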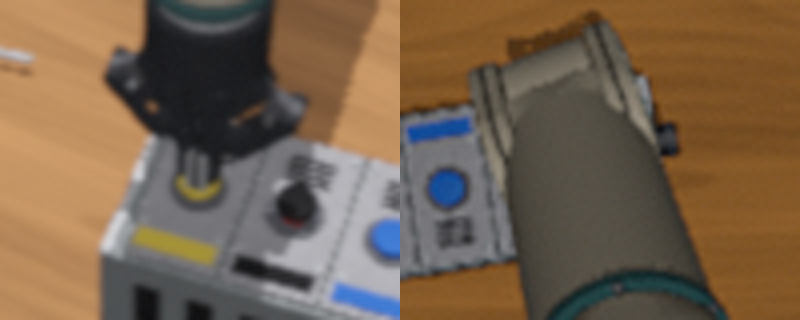

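The tips sit centred on the yellow cap at (280,206) and read 3.5 N, which is the plunger friction. I'll continue to the hard stop.

Emit:
arm_command(rot=[[0, 0, 0], [0, 0, 0]], slide=[[0, 0, -1.5], [0, 0, -1.5]], gripper=[0, 0])

```text
clock: 4.65
eef_pos: [541.5, 87.4, 109.0]
tool_rot: [-3.137, 0.0, -1.419]
force: [-0.7, 0.8, 2.5]
width: 0.3
```

Emit:
arm_command(rot=[[0, 0, 0], [0, 0, 0]], slide=[[0, 0, -1], [0, 0, -1]], gripper=[0, 0])

```text
clock: 4.82
eef_pos: [541.5, 87.4, 107.5]
tool_rot: [-3.137, 0.0, -1.419]
force: [-3.8, 0.0, 19.9]
width: 0.1
```

At 107.5 mm, the nominal home height, the force jumps to 20 N, so this is the hard stop. Retract straight up.

Emit:
arm_command(rot=[[0, 0, 0], [0, 0, 0], [0, 0, 0], [0, 0, 0], [0, 0, 0]], slide=[[0, 0, 5], [0, 0, 15], [0, 0, 25], [0, 0, 30], [0, 0, 20]], gripper=[0, 0, 0, 0, 0])

```text
clock: 5.23
eef_pos: [537.6, 86.7, 200.3]
tool_rot: [3.135, -0.0, -1.419]
force: [0.9, 1.8, -1.0]
width: -0.1
```

Emit:
arm_command(rot=[[0, 0, 0], [0, 0, 0], [0, 0, 0], [0, 0, 0], [0, 0, 0]], slide=[[0, -35, 0], [0, -35, 0], [0, -35, 0], [0, -35, 0], [0, -35, 0]], gripper=[0, 0, 0, 0, 0])

```text
clock: 5.65
eef_pos: [542.0, -80.8, 206.7]
tool_rot: [-3.132, 0.006, -1.398]
force: [0.5, -0.3, 0.5]
width: -0.0
```

```bash
python3 go.py 550 -152.5 200;python3 look.py d 280,200 222,190
python3 - <<'E'
from h import *
for n,w in(('scene',(260,190,300,230)),('top',(200,165,240,205))):
    p=np.load(n+'_d.npy');hsv=cv2.cvtColor(p,cv2.COLOR_RGB2HSV);m=cv2.inRange(hsv,(22,120,100),(34,255,255));mm=m*0;x0,y0,x1,y1=w;mm[y0:y1,x0:x1]=m[y0:y1,x0:x1]
    N,l,st,ce=cv2.connectedComponentsWithStats(mm)
    for i in range(1,N): 
        if st[i,4]>12:print(n,ce[i].round(1),st[i,4],plane(n,ce[i],107.5).round(1))
E
```

```text
clock 5.65 pos [542.  -80.8 206.7] rotvec [-0.44  0.5  -1.29] F [ 0.5 -0.3  0.5]
d [  8.  -71.7  -6.7]
scene [279.3 205.8] 70 [541.9  89.4 107.5]
scene [273.4 221. ] 61 [591.4  97.6 107.5]
top [220.3 175.7] 62 [586.7  92.9 107.5]
top [222.7 190.1] 61 [539.8  85.6 107.5]
```

View pics/d.png

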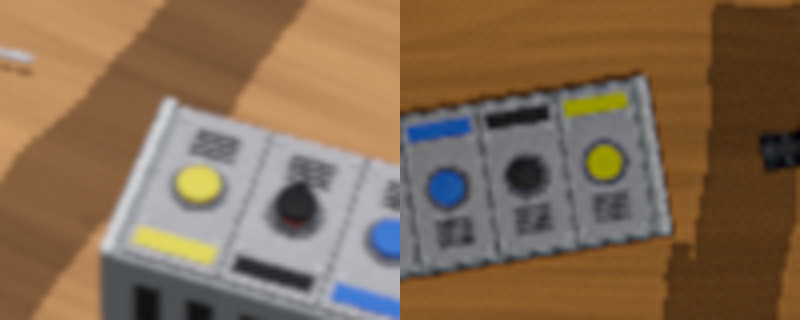

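Yellow cap now at scene (279,206), with no red stem showing. Its two-view offset matches that of the blue cap, which is home, so the yellow is home. On to green.

Emit:
arm_command(rot=[[-0.4, 0.5, -1.3], [0, 0, 0], [0, 0, 0], [0, 0, 0], [0, 0, 0]], slide=[[4, -30, -10], [4, -30, -20], [0, -8, -30], [0, 0, -30], [0, 0, 0]], gripper=[0, 0, 0, 0, 0])

```text
clock: 6.17
eef_pos: [551.7, -160.8, 115.2]
tool_rot: [-3.136, -0.007, -1.437]
force: [-1.0, -0.4, -0.3]
width: -0.1
```

```bash
python3 go.py 550 -152.5 85
```

```text
clock 6.1667 pos [ 551.7 -160.8  115.2] rotvec [0.33 0.39 0.98] F [-1.  -0.4 -0.3]
d [ -1.7   8.3 -30.2]
```

Emit:
arm_command(rot=[[0.3, 0.4, 1], [0, 0, 0], [0, 0, 0]], slide=[[-2, 8, -10], [0, 0, -5], [0, 0, 0]], gripper=[0, 0, 0])

```text
clock: 6.42
eef_pos: [550.1, -150.6, 99.9]
tool_rot: [3.141, 0.001, -1.417]
force: [0.2, -0.1, 1.5]
width: -0.0
```

```bash
python3 go.py 550 -152.5 85;python3 look.py e 190,180 300,186; python3 -c "
from h import *
from cell import telemetry
e=telemetry.read_state()['eef_pos'];print(proj('scene',e))"
```

```text
clock 6.4167 pos [ 550.1 -150.6   99.9] rotvec [-0.06 -0.05 -0.19] F [ 0.2 -0.1  1.5]
d [ -0.1  -1.9 -14.9]
[197.83027844 176.36022341]
```

View pics/e.png

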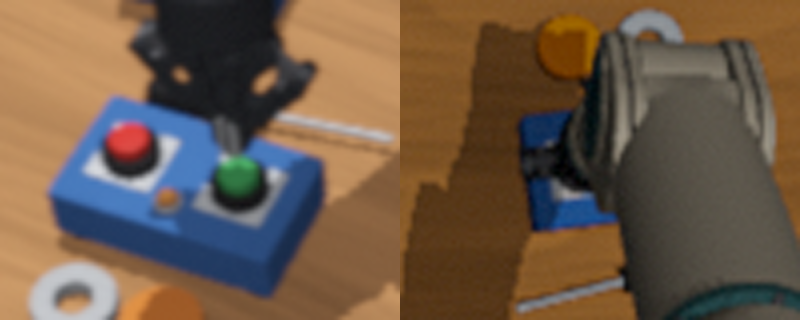

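The tips at (198.7,177.5) agree with the projected TCP, and the green button is at (199.5,184). The red button is well clear.

Emit:
arm_command(rot=[[0, 0, 0], [0, 0, 0], [0, 0, 0], [0, 0, 0]], slide=[[0, -1.5, -8], [0, 0, -8], [0, 0, -6], [0, 0, 0]], gripper=[0, 0, 0, 0])

```text
clock: 6.85
eef_pos: [553.4, -151.5, 80.4]
tool_rot: [-3.134, -0.002, -1.415]
force: [-0.4, 0.7, 0.3]
width: 0.0
```

```bash
python3 go.py 550 -152.5 64
```

```text
clock 6.85 pos [ 553.4 -151.5   80.4] rotvec [ 0.03  0.43 -0.31] F [-0.4  0.7  0.3]
d [ -3.4  -1.  -16.4]
```

Emit:
arm_command(rot=[[0, 0.4, -0.3], [0, 0, 0], [0, 0, 0]], slide=[[-3.5, -1, -4], [-1, 0, -2], [0, 0, 0]], gripper=[0, 0, 0])

```text
clock: 7.1
eef_pos: [548.9, -152.5, 73.7]
tool_rot: [-3.141, -0.001, -1.42]
force: [0.8, -0.1, 1.8]
width: 0.2
```

Emit:
arm_command(rot=[[0, 0, 0], [0, 0, 0], [0, 0, 0]], slide=[[0, 0, -2], [0, 0, -1.5], [0, 0, 0]], gripper=[0, 0, 0])

```text
clock: 7.35
eef_pos: [549.0, -152.6, 70.6]
tool_rot: [-3.141, -0.001, -1.421]
force: [-1.0, 0.0, 3.3]
width: -0.1
```

```bash
python3 go.py 550 -152.5 64
```

```text
clock 7.35 pos [ 549.  -152.6   70.6] rotvec [0.03 0.05 0.04] F [-1.   0.   3.3]
d [ 1.   0.1 -6.6]
```

Emit:
arm_command(rot=[[0, 0, 0], [0, 0, 0]], slide=[[0, 0, -1.5], [0, 0, -1.5]], gripper=[0, 0])

```text
clock: 7.52
eef_pos: [549.0, -152.6, 68.2]
tool_rot: [-3.141, -0.001, -1.421]
force: [-1.4, 1.3, 4.6]
width: -0.1
```

Emit:
arm_command(rot=[[0, 0, 0], [0, 0, 0]], slide=[[0, 0, -1], [0, 0, -1]], gripper=[0, 0])

```text
clock: 7.68
eef_pos: [549.0, -152.6, 67.9]
tool_rot: [-3.14, -0.001, -1.421]
force: [-3.6, 1.0, 14.3]
width: 0.1
```

Emit:
arm_command(rot=[[0, 0, 0]], slide=[[0, 0, -1]], gripper=[0])

```text
clock: 7.77
eef_pos: [549.0, -152.6, 68.0]
tool_rot: [-3.14, -0.002, -1.421]
force: [-4.0, 1.8, 11.8]
width: 0.0
```

It resists with about 12 N at 68 mm, but I expected 64 mm. Look before pressing further.

```bash
python3 go.py 550 -152.5 64;python3 look.py f 190,180 300,186
```

```text
clock 7.7667 pos [ 549.  -152.6   68. ] rotvec [0.08 0.09 0.05] F [-4.   1.8 11.8]
d [ 1.   0.1 -4. ]
```

View pics/f.png

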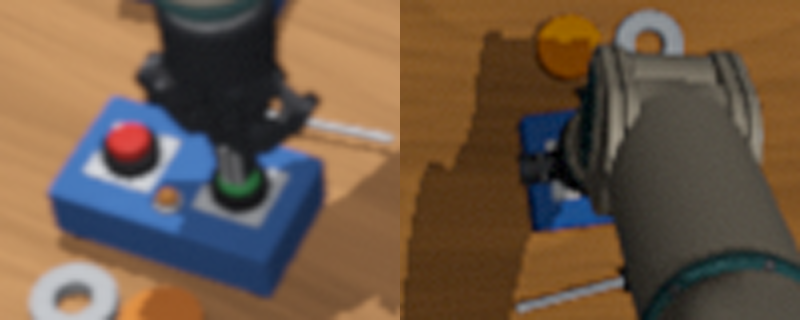

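```bash
python3 - <<'E'
from h import *
for n,pts in(('top',dict(green=(295,187),red=(320,183.6),boxtop=(307,194),yel=(222.5,189.9),blue=(183.4,196.6),strip=(220.4,175.7),bench=(260,190),bench2=(300,230),tin=(292.4,156.8))),('scene',dict(green=(199,182.5),red=(171.9,174.5),boxtop=(184,187),yel=(279.4,202.6),blue=(327.9,218.5),strip=(273.3,221),bench=(238,200),tin=(180,222)))):
    d=np.load(n+'0.npy');c,K,R=cam(n)
    for k,u in pts.items():
        x,y=map(round,u);D=np.median(d[y-1:y+2,x-1:x+2]);o,r=ray(n,u);r=r/(-(R.T@r)[2]);print(n,k,(o+r*D).round(1), D)
E
python3 - <<'E'
import numpy as np,cv2
a=np.load('scene_e.npy')[160:210,150:225];b=np.load('scene_f.npy')[160:210,150:225]
cv2.imwrite('pics/ef.png',cv2.resize(np.vstack([a,b]),None,fx=6,fy=6,interpolation=cv2.INTER_NEAREST)[:,:,::-1])
E
```

```text
top green [ 549.1 -153.    75.4] 1215.5077
top red [ 559.4 -236.8   74.9] 1218.2632
top boxtop [ 526.5 -196.2   53.3] 1236.7456
top yel [539.7  85.5 118.4] 1167.6733
top blue [520.6 211.7 108.6] 1173.7509
top strip [587.1  92.7 103.5] 1185.66
top bench [545.7 -39.6   3.3] 1285.1444
top bench2 [ 4.035e+02 -1.776e+02 -2.000e-01] 1281.2649
top tin [ 657.2 -152.3   33.9] 1264.3807
scene green [ 549.6 -150.4   74. ] 1339.9932
scene red [ 559.1 -233.1   72.4] 1360.7288
scene boxtop [ 570.  -188.5   54.9] 1355.1418
scene yel [539.4  88.1 117.1] 1240.644
scene blue [520.3 213.7 106.7] 1221.7311
scene strip [587.6  95.6 101.6] 1224.2507
scene bench [502.9 -57.   -0.6] 1395.9833
scene tin [ 663.5 -142.6   34.7] 1306.2417
```

View pics/ef.png

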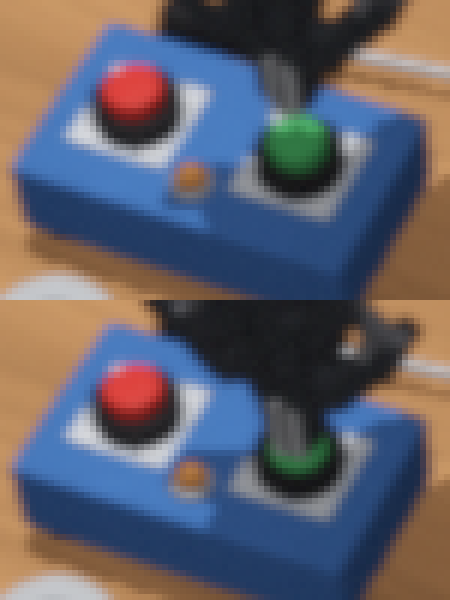

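Depth from both cameras puts the green button's top at about 74 mm rather than 70 mm. So the first contact near 74 mm and the 12–14 N stop at 68 mm fit the full 6 mm of travel. The crop shows the green flush inside its black collar. Release straight up.

Emit:
arm_command(rot=[[0, 0, 0], [0, 0, 0], [0, 0, 0], [0, 0, 0], [0, 0, 0]], slide=[[0, 0, 4], [0, 0, 8], [0, 0, 20], [0, 0, 35], [0, 0, 35]], gripper=[0, 0, 0, 0, 0])

```text
clock: 8.28
eef_pos: [543.7, -151.5, 166.7]
tool_rot: [3.13, 0.004, -1.42]
force: [0.6, -0.7, 0.3]
width: -0.2
```

Emit:
arm_command(rot=[[0, 0, 0], [0, 0, 0], [0, 0, 0], [0, 0, 0], [0, 0, 0]], slide=[[0, 25, 25], [0, 30, 20], [0, 35, 0], [0, 25, 0], [0, 0, 0]], gripper=[0, 0, 0, 0, 0])

```text
clock: 8.7
eef_pos: [547.7, -36.6, 223.3]
tool_rot: [-3.137, -0.002, -1.429]
force: [0.6, 1.0, -0.8]
width: -0.1
```

```bash
python3 go.py 550 -152.5 64;python3 - <<'E'
from h import *
from cell import get_image
for n,win in (('scene',(140,140,410,290)),('top',(120,140,345,230))):
    p,d=get_image(n);hsv=cv2.cvtColor(p,cv2.COLOR_RGB2HSV);x0,y0,x1,y1=win
    for k,a,b in(('yellow',(22,120,100),(34,255,255)),('green',(45,90,60),(85,255,255)),('red',(0,150,80),(6,255,255))):
        m=cv2.inRange(hsv,a,b);mm=m*0;mm[y0:y1,x0:x1]=m[y0:y1,x0:x1]
        N,l,st,ce=cv2.connectedComponentsWithStats(mm)
        for i in range(1,N):
            if st[i,4]>12:print(n,k,ce[i].round(1),st[i,4])
    c=cv2.resize(p[y0:y1,x0:x1],(700,int(700*(y1-y0)/(x1-x0))),interpolation=cv2.INTER_CUBIC)
    cv2.imwrite(f'pics/{n}_end.png',c[:,:,::-1])
E
```

```text
clock 8.7 pos [547.7 -36.6 223.3] rotvec [0.06 0.25 0.52] F [ 0.6  1.  -0.8]
d [   2.3 -115.9 -159.3]
scene yellow [279.3 205.8] 70
scene yellow [273.3 221. ] 62
scene green [199.  183.7] 85
scene red [172.  175.6] 68
top yellow [220.4 175.7] 63
top yellow [222.7 190.1] 62
top yellow [141.3 196.4] 54
top red [320.  183.7] 60
```

View pics/scene_end.png

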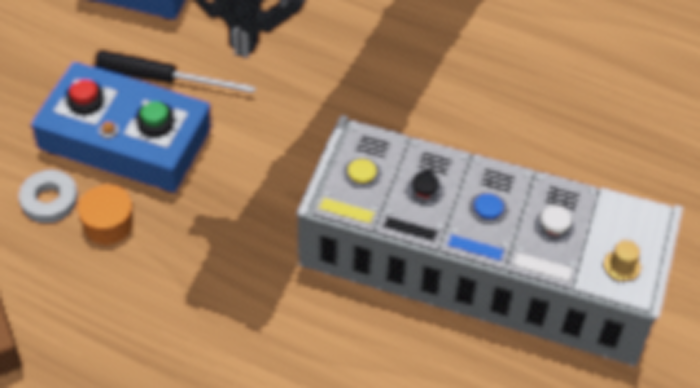

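View pics/top_end.png

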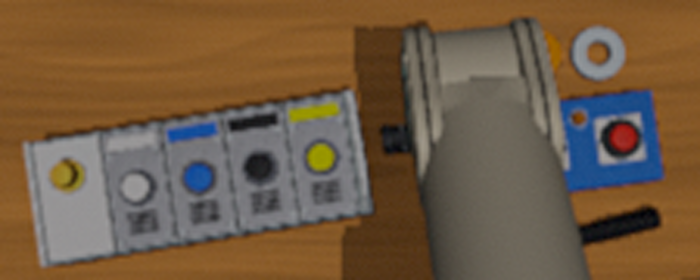

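The final pictures show yellow home at scene (279,206). Green is up again at (199.0,183.7) and red is at (172,175.6), both at their starting pixels, so the box did not shift. The hand is clear.

```bash
python3 -c "
from cell import ctrl;print(ctrl.finish_job())"
```

```text
the job is handed in; nothing more can be done
None
```

The yellow breaker button is fully home. After that, the green button on the small blue signal box was pressed fully down and came up again. The job is handed in, at about 9 s of robot time.

- **Yellow button:** I pushed it straight down with closed fingertips at about 3 N, and it reached its hard stop at 107.5 mm with about 20 N. The last pictures show the cap still home with no red stem.
- **Green button:** It went down until it stopped at 68 mm with 12–14 N, and a picture shows it flush in its collar. The last scene picture shows it up again.
- **Surroundings:** In the scene camera the green and red buttons ended at their starting pixels, so the signal box did not move. The other modules and loose items look untouched, and the hand finished about 220 mm above the bench, touching nothing.
- **One disagreement:** The green button's top was at about 74 mm by contact and by depth in both cameras, not the 70 mm given, though my two-view triangulation had put it at about 67 mm. The distance from first contact to the stop still fits its 6 mm travel.
- **Not checked at the end:** The top camera's view of the green button was blocked by the arm, so that check rests on the scene camera alone.

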